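# Set the suction damper lever to the large mark and start the extractor

## Robot

A 6-joint arm with a two-finger parallel gripper is mounted at the origin on the work surface. World frame = base frame: x ahead of the robot, y to its left, z up, the work surface at z = 0. Lengths are in m, angles in rad, forces in N, time in s.
With the tool pointing down it reaches from about 0.25 to 0.8 m from the base axis. Payload 8.5 kg.
Tool frame: the origin (TCP) lies at the very end of the fingers, on their centre line; the grasp point (between the pads) lies 19 mm behind it; z points along the fingers, y is the line along which they close (so a half turn about z gives the same grasp; the last joint's range is limited). The gripper opens to 85 mm and grips with 20 to 120 N. Pads are 22 mm wide; open, the fingers measure 114 mm over their backs; the gripper's body (76 mm by 85 mm) begins 54 mm behind the grasp point. The pads swing forward as they close: fully open they stand 13 mm farther back than shut.
Start: joints at [1.288, 0.238, -0.013, 1.319, 0, 1.571], TCP at [0.146, 0.504, 0.231] pointing down, gripper open.
Joint ranges: [-2.66, 2.66], [-1.03, 1.9], [-1.14, 1.46], [-1.82, 2.27], [-1.45, 1.34], [-3.14, 3.14]. Speed limits (rad/s): [2.22, 2.22, 2.79, 3.14, 3.14, 3.14].

## Interface

Orientations are given as a unit quaternion [x, y, z, w].
In Python, from rig import arm, cams gives the robot as it stands.
- The arm moves only by the shell command python3 -m pendant 'ROWS' [FORCE]. ROWS is a JSON object of lists of equal length, an entry for each row: "linear": the shift along the tool's x, y, z in units of 25 mm (1.0 is 25 mm), a list of three; "twist": the turn about the tool's z in rad; "gripper": the finger opening in mm, from 0 to 85.4. In form: {"linear": [[tx, ty, tz], ...], "twist": [twist, ...], "gripper": [gripper, ...]}. A call has 1 to 12 rows; each row shifts and turns the commanded pose from where the row before left it, along the tool's axes as they then stand; what a row does not reach is not made up. A row lasts 1/12 s, in which the tool goes at most 41.7 mm and 7.16 degrees, less where a joint would pass 70% of its speed; a pose out of reach is approached as far as the arm can. A call is refused whole if a number of a shift passes 1 or a number of a turn 0.125, either way. A call with a gripper value outside its range is refused whole. The fingers move at their own pace and stop on an object; FORCE is the grip in N (left out, the last holds). Time passes only in rows, so rows that do not move let the fingers close. It gives the time, the measured TCP pose, the force, the opening and the grip force at its end, in the units of the state.
- arm.read_state(): the state, without advancing time (a new reading comes with each control period).
- cams.get_image(name): name is "side" or "top"; returns the picture (420x560x3 uint8, red, green, blue); there is no depth.
- cams.calibration(name): a dict with "fov_y" (degrees; the focal length in pixels is half the picture's height over the tangent of half this angle, whatever the lens; pixels are square), "cx", "cy" (the principal point, pixels), "k1" (the pictures are not rectified: a ray, as slopes to the right and down, at radius r is drawn at 1 + k1 r^2 times it, then the intrinsics apply), "rvec" (rotation vector, rad) and "tvec" (3), from world to camera coordinates, as OpenCV has them. Camera axes: x right, y down, z forward; pixel columns grow to the right and rows downward; lengths in m; the calibration is good to about 2 mm. A picture is of the moment at which its call begins. calibration takes no time and is no camera call.
- arm.sign_off(): hands the job in; it is judged then, once.
The state is a dict: "clock": time; "q": joint angles; "joint_vel": joint speeds; "joint_efforts": joint torques, N m; "eef_pos": TCP position; "orientation": TCP orientation; "force": force on the tool from outside, world axes, zero at the start; "moment": the same for the moment, N m; "grip_width": finger opening in m; "grasp_force": force on a finger pad.
Only numpy, scipy, OpenCV 4.12 (cv2) and the standard library are available. Lean on these libraries where they do the work, as an engineer would, in place of code of your own. Each camera call takes 0.05 s, during which the arm holds its last target. There are 200 camera calls.

## Task

Get the bench suction port ready for the polisher: push its lever round, without pinching the lever's upright tab, until the pointer points at the large round mark on the rim (not the small one) and leave it there. Only then press the start button on the small grey switch box all the way in, and let it go. Leave everything else on the table where it stands.

Things in the scene. Friction and masses are not known exactly. Their poses are not given: they have to be found in the camera images.
- damper: bench suction port: a fixed aluminium disc 216 mm across and 35 mm high, with a scale of fine ticks along part of its rim and a black turning ring (100 mm across, up to z = 50 mm) with an open black pipe stub (80 mm across, up to z = 70 mm) at its centre. Origin: centre of the disc's underside, on the table. Its x axis points from the centre to the middle of the scale, z is up.
- lever (a joint): angle of the ring and its lever about the disc's vertical axis, rad: 0 when the lever points along the disc's x axis, growing counter-clockwise seen from above, end stops at -1.15 and 1.15. It turns stiffly (about 3.5 N at the tab) and stays where it is left.
- lever_hub (a point): point on the turning axis of the ring, 36 mm above the table; it turns with the ring: its x axis points along the lever (the pointer's direction), z is up.
- lever_tab (a point): middle of the top of the lever's upright dark steel tab. The tab is a flat plate, 14 mm thick across the lever, 24 mm long along it, standing from z = 50 to 92 mm above the table, its middle 64 mm from the turning axis. Below it the black lever bar (14 mm wide, z = 42 to 50 mm) ends 78 mm from the axis in a narrow pointer that reaches to 83 mm. Site axes as for lever_hub. Push on one flat face of the tab; touching both flat faces at once counts as pinching.
- mark_large: the large round mark: a black disc 20 mm across, 3 mm thick, fixed on the rim with its centre 94 mm from the turning axis, 0.75 rad to one side of the disc's x axis; which side varies. Origin at its underside's centre, 35 mm above the table.
- mark_small: the small round mark: a black disc 8 mm across, at the same radius, 0.75 rad to the other side. Not the one wanted.
- switch_box: fixed grey switch box, 90 x 90 mm, 50 mm high, with the single round start button on top; it stands to the left or right of the suction port. Origin: centre of its underside.
- start_top (a point): centre of the top of the start button (grey, 32 mm across), z up.
- start (a joint): travel of the start button, m: 0 when out, 0.006 when all the way in (about 5 N); it springs back. At least 0.0045 counts as pressed in.
- charger: fixed black battery charger, 110 x 90 mm, 70 mm high, on the other side of the suction port. Bystander.
- wax_tin: flat round metal tin, 76 mm across, 32 mm high. Loose bystander; origin at its underside's centre.
- pad: round yellow polishing pad, 100 mm across, 26 mm high. Loose bystander; origin at its underside's centre.
- screwdriver: screwdriver, 190 mm long, lying on the table. Loose bystander.
- coolant: pink bottle, 84 mm across, 230 mm high. Loose bystander; origin at its underside's centre.
- polish: black bottle with a white cap, 60 mm across, 200 mm high. Loose bystander; origin at its underside's centre.
- oil_jug: grey oil jug, 60 x 110 mm, 210 mm high. Loose bystander; origin at its underside's centre.
- socket: small steel wrench socket standing upright, 28 mm across, 36 mm high. Loose bystander; origin at its underside's centre.
Not all that is in view belongs to the job. What is shaped like the switch_box but brown or green is not meant.

How it is judged:
By the outcome, as a careful person would: the job done as asked, in the order asked, and still so for the second after the job is handed in, with the robot touching nothing.
It also fails if it takes over 42 s, if anything falls off the work surface, if the arm or the gripper's body presses on something with over 40 N, if the wrist force passes 120 N, or if a joint passes its speed limit or range.

## Working session

There is one attempt and no reset: what is moved stays moved. The work goes in short steps, Python scripts to look and compute and a shell command to move; the robot and the scene stay as the last step left them, time stands still between calls to the robot, and variables do not carry over. Pictures are saved under pics/ and viewed, at most 10 in all, crops included, and the job is handed in when it is done.

```bash
mkdir -p pics; ls; python3 - <<'E'
from rig import arm,cams
import cv2
for n in("top","side"):
    cv2.imwrite(f"pics/{n}0.png",cams.get_image(n)[:,:,::-1]); print(n,cams.calibration(n))
s=arm.read_state();print(s)
E
```

```text
pics
top {'fov_y': 43.405302778588386, 'cx': 270.76738590941386, 'cy': 209.9532978728539, 'k1': -0.10166784253176565, 'rvec': array([ 2.12640102, -2.07579279,  0.22769264]), 'tvec': array([-0.00902605,  0.46992819,  1.81755162])}
side {'fov_y': 52.7229869581576, 'cx': 276.45689166328424, 'cy': 206.23334939976206, 'k1': 0.03156238026251565, 'rvec': array([ 2.41136813, -0.28766789,  0.12153544]), 'tvec': array([-0.43703247,  0.12545609,  1.43024281])}
{'clock': 0.1, 'q': array([ 1.28798758e+00,  2.38714583e-01, -1.41617345e-02,  1.31920277e+00,
        2.41750739e-05,  1.57081424e+00]), 'joint_vel': array([-0.00014646, -0.00068066,  0.00046862, -0.0001255 , -0.00146975,
       -0.00059656]), 'joint_efforts': array([ 1.60853895e-03, -5.39721966e+01,  3.46997881e+01,  1.34286837e-02,
        1.18433400e-04,  4.55671341e-06]), 'eef_pos': array([0.14639256, 0.50379008, 0.23074837]), 'orientation': array([ 1.40942457e-01,  9.90017582e-01, -6.33273861e-04, -1.02352940e-04]), 'force': array([-0.62899628,  0.55543622, -0.0628159 ]), 'moment': array([-0.00733235, -0.0356598 , -0.0164326 ]), 'grasp_force': 0.0, 'grip_width': 0.08513238157851635}
```

View pics/top0.png

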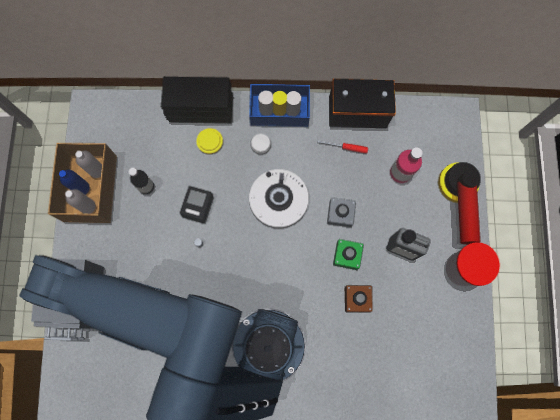

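View pics/side0.png

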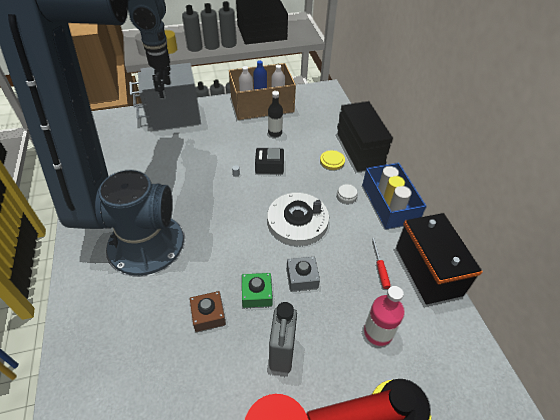

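The top view shows the port at about (279,198) and three box candidates: grey (342,211), green (349,254) and brown (359,298). I choose the grey one. The lever is near (282,178). Marks are two candidates on the rim, to be told apart by size in a crop.

```bash
cat > h.py <<'E'
import numpy as np,cv2
from rig import arm,cams
def cal(n):
    c=cams.calibration(n);f=210/np.tan(np.radians(c['fov_y'])/2)
    K=np.array([[f,0,c['cx']],[0,f,c['cy']],[0,0,1.]]);return K,np.array([c['k1'],0,0,0]),c['rvec'],c['tvec']
def ray(n,uv,z):
    K,d,r,t=cal(n);R=cv2.Rodrigues(r)[0]
    p=cv2.undistortPoints(np.array(uv,float).reshape(-1,1,2),K,d).reshape(-1,2)
    D=np.c_[p,np.ones(len(p))]@R;C=-R.T@t
    return C+D*((z-C[2])/D[:,2])[:,None]
def proj(n,P):
    K,d,r,t=cal(n);return cv2.projectPoints(np.array(P,float).reshape(-1,1,3),r,t,K,d)[0].reshape(-1,2)
E
python3 - <<'E'
from h import *
t=cv2.imread("pics/top0.png");s=cv2.imread("pics/side0.png")
A=cv2.resize(t[160:235,240:370],None,fx=6,fy=6,interpolation=cv2.INTER_CUBIC)[:300*2,:780]
cv2.imwrite("pics/ct.png",A)
B=cv2.resize(s[180:300,255:345],None,fx=5,fy=5,interpolation=cv2.INTER_CUBIC);cv2.imwrite("pics/cs.png",B)
for n,im,z in(("top",t,.035),("side",s,.035)):
    g=im.min(2)
    m=(g>185).astype(np.uint8) if n=="top" else (g>185).astype(np.uint8)
    y0,y1,x0,x1=(160,235,240,315) if n=="top" else (188,240,260,335)
    mm=np.zeros_like(m);mm[y0:y1,x0:x1]=m[y0:y1,x0:x1]
    cs=max(cv2.findContours(mm,0,1)[0],key=cv2.contourArea)
    P=ray(n,cv2.convexHull(cs).reshape(-1,2),z)
    c,r=cv2.minEnclosingCircle(P[:,:2].astype(np.float32));e=cv2.fitEllipse(P[:,:2].astype(np.float32));print(n,c,r,e)
E
```

```text
top (0.5221799612045288, -0.023714229464530945) 0.1065003052353859 ((0.5222874879837036, -0.023675739765167236), (0.21127861738204956, 0.21135224401950836), 74.14092254638672)
side (0.5199092626571655, -0.02354344166815281) 0.1075577512383461 ((0.520158588886261, -0.023430299013853073), (0.21276220679283142, 0.21436619758605957), 174.82740783691406)
```

View pics/ct.png

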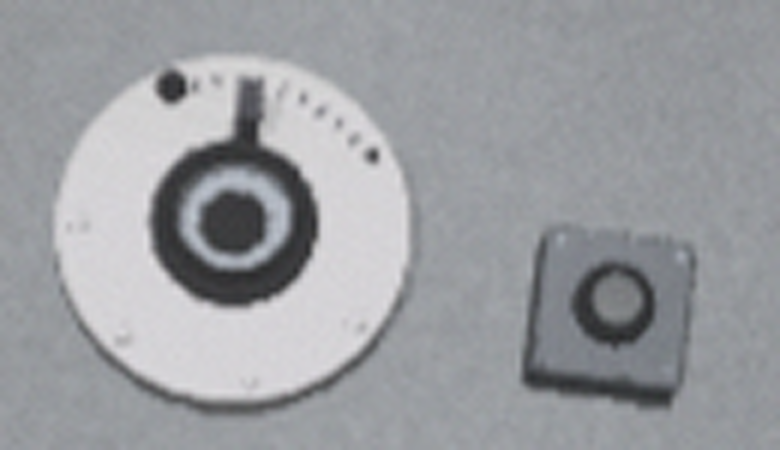

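View pics/cs.png

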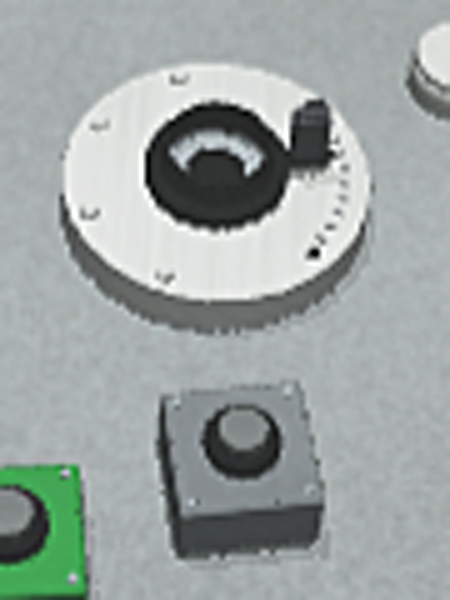

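Large mark: crop (172,86), i.e. top pixel (268.7,174.3), to the left (+y). Small mark: (302,185.8). The lever lies between them, and the grey box button is at about (342.7,209.7) in top and (303.6,265.6) in side.

```bash
python3 - <<'E'
from h import *
from scipy.optimize import least_squares
c=np.array([.521,-.0235])
u=lambda x,y:(240+(x+.5)/6-.5,160+(y+.5)/6-.5)
v=lambda x,y:(255+(x+.5)/5-.5,180+(y+.5)/5-.5)
L,S=ray("top",[u(172,86),u(372,155)],.038)
ang=lambda P:np.arctan2(P[1]-c[1],P[0]-c[0])
for P in(L,S):print(P,ang(P),np.linalg.norm(P[:2]-c))
phi=(ang(L)+ang(S))/2
def tri(a,b):
    r=least_squares(lambda P:np.r_[proj("top",P)[0]-a,proj("side",P)[0]-b],[.5,-.1,.05]);return r.x,np.abs(r.fun).max()
print("button",tri(u(616,298),v(243,428)))
tab=tri(u(252,82),v(318,103));print("tabtop",tab)
T=ray("top",[u(253,92)],.085)[0];print("tab",T,ang(T),np.linalg.norm(T[:2]-c));
print("phi",phi,"target",phi+.75,ang(L))
E
```

```text
[0.60709827 0.01484131 0.038     ] 0.41895546119887717 0.0942495020110834
[ 0.56670235 -0.10660367  0.038     ] -1.0679962354118149 0.09484158312168116
button (array([ 0.47326328, -0.24901137,  0.06987009]), np.float64(0.3564280067952268))
tabtop (array([ 0.58817878, -0.03262447,  0.10396532]), np.float64(0.7549343285915597))
tab [ 0.59050913 -0.03370771  0.085     ] -0.14581191437277802 0.07025465841954198
phi -0.32452038710646885 target 0.42547961289353115 0.41895546119887717
```

The target lever direction is about 0.42 rad in world; it is now at about -0.15, so I push counter-clockwise (+y). I'll close the fingers and push with their side (tool x) face.

```bash
R='{"linear":[[-0.96,-0.73,0],[-0.96,-0.73,0],[-0.96,-0.73,0],[-0.96,-0.73,0],[-0.96,-0.73,0],[-0.96,-0.73,0],[-0.96,-0.73,0],[-0.96,-0.73,0],[-0.96,-0.73,0],[-0.96,-0.73,0],[-0.96,-0.73,0],[-0.96,-0.73,0]],"twist":[0,0,0,0,0,0,0,0,0,0,0,0],"gripper":[0,0,0,0,0,0,0,0,0,0,0,0]}' ; : ; python3 -m pendant '{"linear":[[-0.96,-0.73,0],[-0.96,-0.73,0],[-0.96,-0.73,0],[-0.96,-0.73,0],[-0.96,-0.73,0],[-0.96,-0.73,0],[-0.96,-0.73,0],[-0.96,-0.73,0],[-0.96,-0.73,0],[-0.96,-0.73,0],[-0.96,-0.73,0],[-0.96,-0.73,0]],"twist":[0,0,0,0,0,0,0,0,0,0,0,0],"gripper":[0,0,0,0,0,0,0,0,0,0,0,0]}'
python3 -m pendant '{"linear":[[-0.96,-0.73,0],[-0.96,-0.73,0],[-0.96,-0.73,0],[-0.96,-0.73,0],[-0.96,-0.73,0],[-0.96,-0.73,0],[-0.96,-0.73,0],[-0.96,-0.73,0],[-0.96,-0.73,0],[-0.96,-0.73,0],[-0.96,-0.73,0],[-0.96,-0.73,0]],"twist":[0,0,0,0,0,0,0,0,0,0,0,0],"gripper":[0,0,0,0,0,0,0,0,0,0,0,0]}'
python3 -m pendant '{"linear":[[0,0,0],[0,0,0],[0,0,0],[0,0,0],[0,0,0],[0,0,0],[0,0,0],[0,0,0],[0,0,0],[0,0,0],[0,0,0],[0,0,0]],"twist":[0.12,0.12,0.12,0.12,0.12,0.12,0.12,0.12,0.12,0.12,0.12,0.12],"gripper":[0,0,0,0,0,0,0,0,0,0,0,0]}'
```

```text
clock: 1.1
eef_pos: [0.3624, 0.212, 0.2312]
orientation: [0.141, 0.99, -0.0, -0.0]
force: [0.0, 1.7, 0.6]
grip_width: -0.0
grasp_force: 0.0
clock: 2.1
eef_pos: [0.5779, -0.0786, 0.2309]
orientation: [0.141, 0.99, -0.0, -0.0]
force: [0.5, 0.6, 1.3]
grip_width: -0.0001
grasp_force: 0.0
clock: 3.1
eef_pos: [0.5772, -0.0772, 0.2309]
orientation: [0.761, 0.649, -0.0, -0.0]
force: [-0.4, -0.6, 0.2]
grip_width: 0.0
grasp_force: 0.0
```

```bash
python3 -m pendant '{"linear":[[0,0,0.8],[0,0,0.8],[0,0,0.8],[0,0,0.8],[0,0,0.8],[0,0,0.8],[0,0,0.8],[0,0,0.6],[0,0,0.5],[0,0,0]],"twist":[0,0,0,0,0,0,0,0,0,0],"gripper":[0,0,0,0,0,0,0,0,0,0]}'
python3 - <<'E'
from h import *
t=cams.get_image("top")[150:240,230:320,::-1];s=cams.get_image("side")[170:260,250:340,::-1]
cv2.imwrite("pics/a.png",cv2.resize(np.hstack([t,s]),None,fx=4.4,fy=4.4,interpolation=cv2.INTER_CUBIC))
E
```

```text
clock: 3.93
eef_pos: [0.5754, -0.077, 0.0609]
orientation: [0.759, 0.651, -0.002, -0.002]
force: [-1.0, -0.2, 0.7]
grip_width: -0.0002
grasp_force: 0.0
```

View pics/a.png

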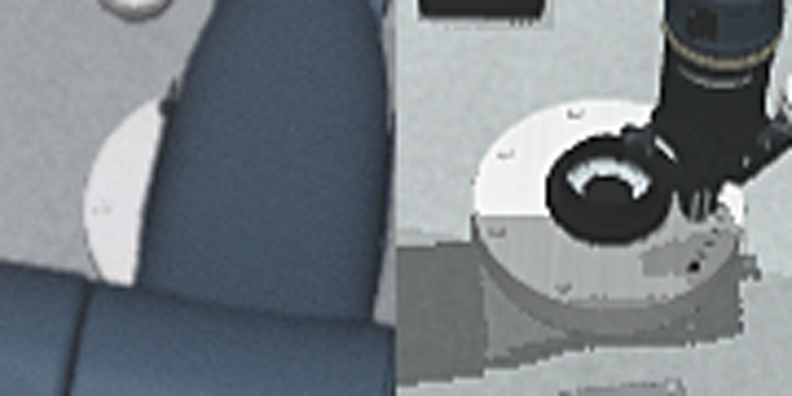

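```bash
python3 -m pendant '{"linear":[[0.3,0.08,0],[0.3,0.04,0],[0.2,0,0],[0.1,0,0],[0.1,0,0],[0,0,0]],"twist":[0,0,0,0,0,0],"gripper":[0,0,0,0,0,0]}'
python3 -m pendant '{"linear":[[0.13,0.036,0],[0.13,0.036,0],[0.13,0.036,0],[0.13,0.036,0]],"twist":[-0.05,-0.05,-0.05,-0.05],"gripper":[0,0,0,0]}'
python3 -m pendant '{"linear":[[0.13,0.036,0],[0.13,0.036,0],[0.13,0.036,0],[0.13,0.036,0],[0.13,0.036,0],[0.13,0.036,0],[0,0,0],[0,0,0]],"twist":[-0.05,-0.05,-0.05,-0.05,-0.05,-0.05,0,0],"gripper":[0,0,0,0,0,0,0,0]}'
```

```text
clock: 4.53
eef_pos: [0.5843, -0.0523, 0.0641]
orientation: [0.759, 0.652, 0.0, 0.0]
force: [-0.5, 0.6, -0.1]
grip_width: -0.0001
grasp_force: 0.0
clock: 4.87
eef_pos: [0.5884, -0.041, 0.0639]
orientation: [0.689, 0.725, -0.001, 0.0]
force: [-0.7, -3.4, 1.7]
grip_width: -0.0002
grasp_force: 1.7
clock: 5.53
eef_pos: [0.5906, -0.0204, 0.0639]
orientation: [0.575, 0.818, -0.0, 0.0]
force: [-0.0, 0.3, 0.8]
grip_width: -0.0003
grasp_force: 0.3
```

```bash
python3 -m pendant '{"linear":[[0.12,0.03,0],[0.1,0,0],[0,0,0]],"twist":[-0.05,0,0],"gripper":[0,0,0]}'
python3 -m pendant '{"linear":[[-0.5,0,0],[-0.8,0,0],[-0.5,0,-0.8],[0,0,-1],[0,0,-1],[-0.8,0,-0.5],[-1,0,0],[-1,0,0],[-1,0,0],[-1,0,0],[-1,0,0],[-1,0,0]],"twist":[0,0,0,0,0,0,0,0,0,0,0,0],"gripper":[0,0,0,0,0,0,0,0,0,0,0,0]}'
python3 - <<'E'
from h import *
t=cams.get_image("top")[150:240,230:320,::-1];s=cams.get_image("side")[170:260,250:340,::-1]
cv2.imwrite("pics/b.png",cv2.resize(np.hstack([t,s]),None,fx=4.4,fy=4.4,interpolation=cv2.INTER_CUBIC))
E
```

```text
clock: 5.78
eef_pos: [0.5897, -0.0149, 0.0639]
orientation: [0.554, 0.832, 0.0, 0.0]
force: [0.8, -2.1, -0.6]
grip_width: -0.0001
grasp_force: 1.2
clock: 6.78
eef_pos: [0.6729, -0.215, 0.1462]
orientation: [0.554, 0.832, 0.0, -0.0]
force: [0.1, -0.5, 0.5]
grip_width: -0.0
grasp_force: 0.0
```

View pics/b.png

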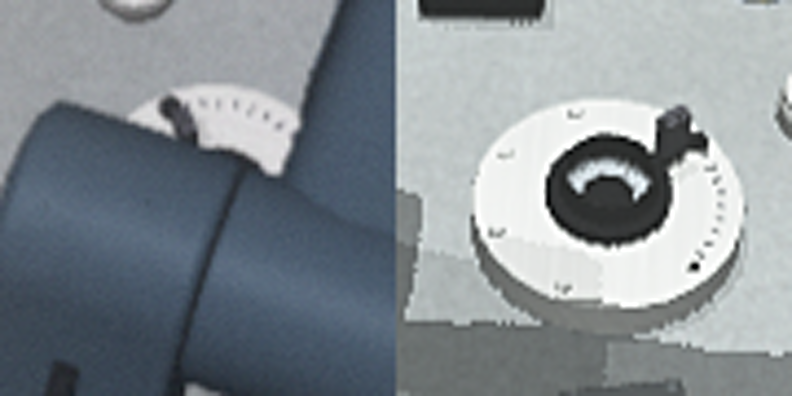

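```bash
python3 - <<'E'
from h import *
c=np.array([.521,-.0235])
s=cams.get_image("side")[:,:,::-1];t=cams.get_image("top")[:,:,::-1]
o=s[185:215,300:330].copy(); o=cv2.resize(o,None,fx=16,fy=16,interpolation=cv2.INTER_CUBIC)
q=cv2.resize(t[165:195,260:290],None,fx=10,fy=10,interpolation=cv2.INTER_CUBIC)
q=cv2.copyMakeBorder(q,0,180,0,0,cv2.BORDER_CONSTANT)
cv2.imwrite("pics/c.png",np.hstack([o,q]))
for th in(.35,.42):
    d=np.array([np.cos(th),np.sin(th)])
    for r,z in((.064,.092),(.083,.046),(.094,.038)):
        P=np.r_[c+r*d,z];print(th,r,(proj("side",P)[0]-[300,185]+.5)*16,(proj("top",P)[0]-[260,165]+.5)*10+[480,0])
E
```

```text
0.35 0.064 [230.23933583 185.62602684] [610.94060325 122.0391253 ]
0.35 0.083 [282.91901462 291.33069308] [594.09472267 110.02592864]
0.35 0.094 [319.29460953 294.82515588] [584.47550237  88.7244117 ]
0.42 0.064 [217.05072522 173.07996405] [599.03015144 126.36596995]
0.42 0.083 [266.18829167 275.30324031] [579.0402031  115.49110896]
0.42 0.094 [300.39329009 276.79157506] [567.51367859  94.87541705]
```

View pics/c.png

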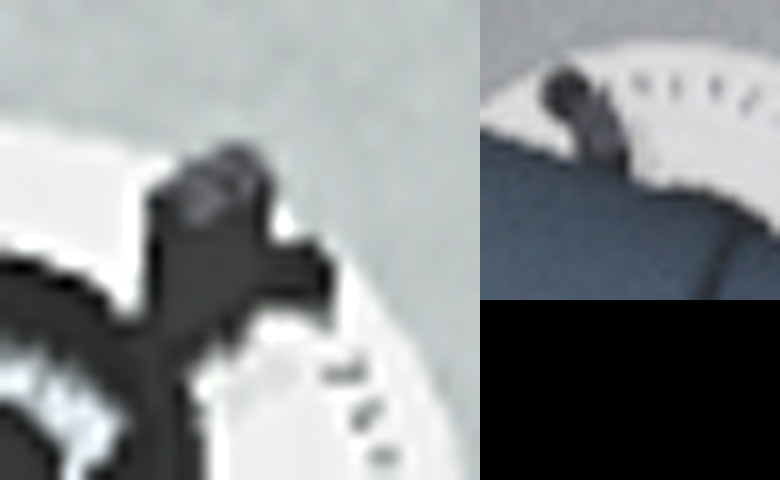

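The pointer's bar runs onto the large mark (top mark seen at crop (566,92), tab (600,122)), giving a lever angle of about 0.40 in world against 0.42 wanted. I'll move over the button and recheck there before pressing.

```bash
python3 -m pendant '{"linear":[[0.2,-0.88,0],[0.2,-0.88,0],[0.2,-0.88,0],[0.2,-0.88,0],[0.2,-0.88,0],[0.2,-0.88,0],[0.2,-0.88,0],[0.2,-0.88,0],[0.2,-0.88,0],[0,0,0]],"twist":[0,0,0,0,0,0,0,0,0,0],"gripper":[0,0,0,0,0,0,0,0,0,0]}'
python3 - <<'E'
from h import *
t=cams.get_image("top")[160:235,240:315,::-1];s=cams.get_image("side")[180:310,255:345,::-1]
t=cv2.resize(t,(480,480),interpolation=cv2.INTER_CUBIC);s=cv2.resize(s,(320,462),interpolation=cv2.INTER_CUBIC)
s=cv2.copyMakeBorder(s,0,18,0,0,cv2.BORDER_CONSTANT)
cv2.imwrite("pics/d.png",np.hstack([t,s]))
E
```

```text
clock: 7.82
eef_pos: [0.4687, -0.2474, 0.1467]
orientation: [0.554, 0.833, -0.0, -0.001]
force: [1.1, 0.2, 0.5]
grip_width: 0.0
grasp_force: 0.0
```

View pics/d.png

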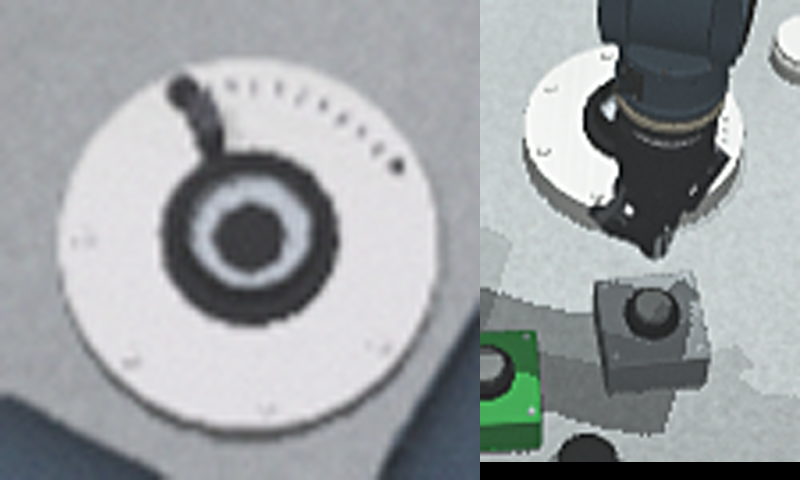

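```bash
python3 - <<'E'
from h import *
from scipy.ndimage import map_coordinates
im=cams.get_image("top").min(2).astype(float)
c=np.array([.521,-.0235]);th=np.linspace(-1.3,.9,441)
def prof(im,r,z):
    P=np.c_[c[0]+r*np.cos(th),c[1]+r*np.sin(th),np.full_like(th,z)]
    p=proj("top",P);v=map_coordinates(im,[p[:,1],p[:,0]],order=1);w=np.clip(150-v,0,None);return w
for nm,I in(("init",cv2.imread("pics/top0.png").min(2).astype(float)),("now",im)):
  lo,hi=(-.5,.2) if nm=="init" else (.05,.8)
  for r,z in((.055,.046),(.056,.092),(.062,.092),(.068,.092),(.074,.092),(.092,.038),(.096,.038),(.1,.038)):
    w=prof(I,r,z);L,H=(lo,hi) if r<.09 else (.2,.8)
    m=(th>L)&(th<H);k=(th<-.8);print(nm,r,z,round((w*th)[m].sum()/w[m].sum(),3),"width",round((w[m]>40).sum()*.005*r,4),"small",round((w*th)[k].sum()/max(w[k].sum(),1),3))
# camera centre
K,d,r,t=cal("top");print(-cv2.Rodrigues(r)[0].T@t)
E
```

```text
init 0.055 0.046 -0.129 width 0.0138 small 0.0
init 0.056 0.092 -0.153 width 0.0129 small 0.0
init 0.062 0.092 -0.135 width 0.0105 small 0.0
init 0.068 0.092 -0.126 width 0.0095 small 0.0
init 0.074 0.092 -0.123 width 0.0 small 0.0
init 0.092 0.038 0.422 width 0.0156 small -1.073
init 0.096 0.038 0.419 width 0.0168 small -1.072
init 0.1 0.038 0.419 width 0.0135 small 0.0
now 0.055 0.046 0.392 width 0.0126 small 0.0
now 0.056 0.092 0.446 width 0.0146 small 0.0
now 0.062 0.092 0.449 width 0.0149 small 0.0
now 0.068 0.092 0.444 width 0.0139 small 0.0
now 0.074 0.092 0.474 width 0.0166 small 0.0
now 0.092 0.038 0.416 width 0.0161 small -1.075
now 0.096 0.038 0.418 width 0.0163 small -1.072
now 0.1 0.038 0.418 width 0.012 small 0.0
[ 0.05834855 -0.01421776  1.8763798 ]
```

The lever reads 0.39 to 0.45 and the mark 0.42, so it points at the mark. Now the button.

```bash
python3 -m pendant '{"linear":[[-0.13,0.13,0.7],[0,0,0.7],[0,0,0.6],[0,0,0.5],[0,0,0.2],[0,0,0]],"twist":[0,0,0,0,0,0],"gripper":[0,0,0,0,0,0]}'
python3 -m pendant '{"linear":[[0,0,0.1],[0,0,0.08],[0,0,0.06],[0,0,0]],"twist":[0,0,0,0],"gripper":[0,0,0,0]}'
python3 -m pendant '{"linear":[[0,0,0.04],[0,0,0.04],[0,0,0]],"twist":[0,0,0],"gripper":[0,0,0]}'
```

```text
clock: 8.47
eef_pos: [0.4771, -0.2493, 0.0776]
orientation: [0.553, 0.833, -0.0, -0.001]
force: [-1.0, 0.2, 0.2]
grip_width: -0.0002
grasp_force: 0.0
clock: 8.8
eef_pos: [0.4772, -0.2501, 0.0731]
orientation: [0.553, 0.833, 0.0, 0.0]
force: [0.6, 0.4, 0.3]
grip_width: -0.0
grasp_force: 0.0
clock: 9.05
eef_pos: [0.4772, -0.2502, 0.0711]
orientation: [0.553, 0.833, 0.0, 0.0]
force: [0.2, -0.6, 2.0]
grip_width: 0.0
grasp_force: 0.9
```

```bash
python3 -m pendant '{"linear":[[0,0,0.06],[0,0,0.06],[0,0,0.04],[0,0,0]],"twist":[0,0,0,0],"gripper":[0,0,0,0]}'
python3 -m pendant '{"linear":[[0,0,0.04],[0,0,0.03],[0,0,0]],"twist":[0,0,0],"gripper":[0,0,0]}'
python3 -m pendant '{"linear":[[0,0,0.03],[0,0,0]],"twist":[0,0],"gripper":[0,0]}'
```

```text
clock: 9.38
eef_pos: [0.4773, -0.2502, 0.0669]
orientation: [0.553, 0.833, -0.0, 0.0]
force: [1.0, -0.1, 4.5]
grip_width: -0.0001
grasp_force: 2.2
clock: 9.63
eef_pos: [0.4773, -0.2502, 0.0659]
orientation: [0.553, 0.833, 0.0, 0.001]
force: [-1.1, 1.3, 11.5]
grip_width: -0.0001
grasp_force: 5.9
clock: 9.8
eef_pos: [0.4773, -0.2502, 0.0658]
orientation: [0.553, 0.833, 0.0, 0.001]
force: [-3.2, 2.4, 18.5]
grip_width: -0.0001
grasp_force: 9.3
```

The button has bottomed out: the position stopped at 0.0658 while the force kept rising. Release and retreat.

```bash
python3 -m pendant '{"linear":[[0,0,-0.3],[0,0,-0.6],[0,0,-1],[0,0,-1],[0,0,-1],[0,0,0],[0,0,0],[0,0,0]],"twist":[0,0,0,0,0,0,0,0],"gripper":[0,0,0,0,0,0,0,0]}'
python3 - <<'E'
from h import *
cv2.imwrite("pics/e.png",cams.get_image("top")[:,:,::-1])
E
```

```text
clock: 10.47
eef_pos: [0.4765, -0.2498, 0.161]
orientation: [0.553, 0.833, -0.0, -0.001]
force: [-0.7, 0.5, -1.0]
grip_width: -0.0
grasp_force: 0.0
```

View pics/e.png

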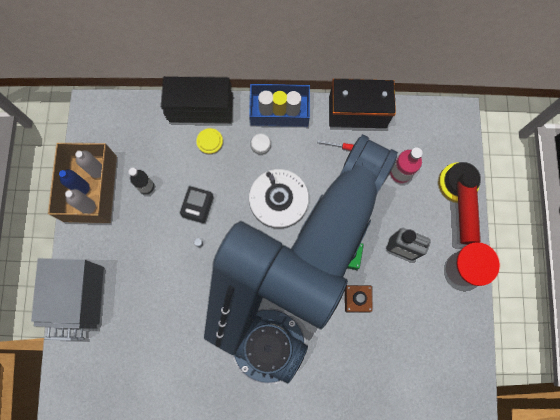

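The lever still points at the large mark near (269,175), the loose items stand where they were, and the arm is clear.

```bash
python3 -c "
from rig import arm
print(arm.sign_off())"
```

```text
the job is handed in; nothing more can be done
None
```

I pushed the lever round to the large mark (measured within about 0.03 rad) without pinching the tab, then pressed the start button all the way in and released it, and handed the job in; no result came back.

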